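Sound the bench dogs and knock the free one home

TASK

Four wooden bench dogs stand up from the bench block; three are locked from below at their working heights and one, which looks just the same, is free and has to go down out of the way. Take the wooden mallet by its handle, tap the dogs to find the one that gives and knock that one down with brisk blows until its head sits fully home on its plate, touching the dogs with the mallet only, leaving the locked ones as they stand and never pounding on them. Then stand the mallet back on the table on its striking face, clear of the block, as you found it, and leave the screwdriver, offcut and glue bottle alone.

Things in the scene. Friction and masses are not known exactly. Their poses are not given: they have to be found in the camera images.
- bench_block: fixed beech bench block, 130 mm (its x) by 350 mm (its y), flat top 90 mm high, origin at the centre of its underside; four dogs stand in a row along its y axis, 85 mm apart, at y = -127.5, -42.5, 42.5 and 127.5 mm, in any order
- dog_a (a joint): how far this dog is down, m: 0 = highest (head top 59 mm above the block's top), 0.045 = fully home (head resting on its 2 mm plate, head top 14 mm above the block's top). A free dog is held by side springs and stays where it is left; it takes about 12 to 15 N to move. A locked dog does not give
- dog_a_top (a point): centre of the top of that dog: head a wooden disc 42 mm across and 12 mm thick on a 26 mm round shaft; moves with it. All four dogs look alike; only their heights differ, and these tell nothing
- dog_b (a joint): the same for another dog: 0 = highest, 0.045 = fully home
- dog_b_top (a point): centre of the top of that dog, alike in shape and size
- dog_c (a joint): the same for another dog: 0 = highest, 0.045 = fully home
- dog_c_top (a point): centre of the top of that dog, alike in shape and size
- dog_d (a joint): the same for another dog: 0 = highest, 0.045 = fully home
- dog_d_top (a point): centre of the top of that dog, alike in shape and size
- mallet: loose wooden mallet, about 0.6 kg, standing on one striking face. Head 70 mm (its x) by 62 mm (its y) by 100 mm tall (z, the striking axis). Origin at the centre of the lower striking face, x away from the handle. Handle level, 26 mm wide (y) by 32 mm tall, its middle 50 mm above the lower face, running from x = -35 to x = -165 mm.
- mallet_grip (a point): middle of the mallet's handle where it is best held, 80 mm from the middle of the head (45 mm from the head's near side), 50 mm above the lower face; under hard or long pushes the mallet pitches in the grip
- screwdriver: bystander: screwdriver with a yellow handle lying on the table; leave alone
- offcut: bystander: plywood offcut 90 by 170 by 19 mm; leave alone
- glue: bystander: white glue bottle, 60 mm across, 150 mm tall; leave alone
Things that resemble listed ones, but are neither listed nor needed, are in the scene too. Leave any yellow look-alike of the mallet alone.

How it is judged:
On the way, in this order (a step that is already met when the one before it is completed fails the run):
1. the mallet is lifted clear of the table (height (world z) of mallet above 0.1 m), for 0.1 s.
2. a dog is struck by the mallet: it moves down faster than 0.12 m/s under it (((velocity of joint dog_a above 0.12 m/s and contact force between mallet and dog_a above 1 N) or (velocity of joint dog_b above 0.12 m/s and contact force between mallet and dog_b above 1 N) or (velocity of joint dog_c above 0.12 m/s and contact force between mallet and dog_c above 1 N) or (velocity of joint dog_d above 0.12 m/s and contact force between mallet and dog_d above 1 N))).
3. a dog is home (within 2.5 mm) and the mallet is off it (((value of joint dog_a above 0.0425 m and contact force between mallet and dog_a below 0.1 N) or (value of joint dog_b above 0.0425 m and contact force between mallet and dog_b below 0.1 N) or (value of joint dog_c above 0.0425 m and contact force between mallet and dog_c below 0.1 N) or (value of joint dog_d above 0.0425 m and contact force between mallet and dog_d below 0.1 N))), for 0.1 s.
At the end, for the whole second after the job is handed in: One dog is within 2.5 mm of fully home, the other three are within 3 mm of where they were, and the mallet is released and at rest on the table, standing on its striking face (within 0.1 rad of upright), not touching the block (((value of joint dog_a above 0.0425 m and distance of each of dog_b_top, dog_c_top, dog_d_top from where it was at the start of the episode below 0.003 m) or (value of joint dog_b above 0.0425 m and distance of each of dog_a_top, dog_c_top, dog_d_top from where it was at the start of the episode below 0.003 m) or (value of joint dog_c above 0.0425 m and distance of each of dog_a_top, dog_b_top, dog_d_top from where it was at the start of the episode below 0.003 m) or (value of joint dog_d above 0.0425 m and distance of each of dog_a_top, dog_b_top, dog_c_top from where it was at the start of the episode below 0.003 m)) and height (world z) of mallet below 0.006 m and angle between mallet's own z axis and vertical below 0.1 rad and linear speed of mallet below 0.02 m/s and contact force between mallet and bench_block below 0.1 N and contact force between mallet and the fingers below 0.1 N).
It fails at once if a dog is touched by the robot itself rather than by the mallet (contact force between any of the fingers, the arm and dog_a above 1 N or contact force between any of the fingers, the arm and dog_b above 1 N or contact force between any of the fingers, the arm and dog_c above 1 N or contact force between any of the fingers, the arm and dog_d above 1 N).
It fails at once if a dog that is not home and does not give is pounded with more than 120 N ((contact force between mallet and dog_a above 120 N and value of joint dog_a below 0.03 m and velocity of joint dog_a below 0.02 m/s) or (contact force between mallet and dog_b above 120 N and value of joint dog_b below 0.03 m and velocity of joint dog_b below 0.02 m/s) or (contact force between mallet and dog_c above 120 N and value of joint dog_c below 0.03 m and velocity of joint dog_c below 0.02 m/s) or (contact force between mallet and dog_d above 120 N and value of joint dog_d below 0.03 m and velocity of joint dog_d below 0.02 m/s)).
It fails at once if the screwdriver, offcut or glue bottle is moved by more than 20 mm (distance of any of screwdriver, offcut, glue from where it was at the start of the episode above 0.02 m).
It also fails if it takes over 64 s, if anything falls off the work surface, if the arm or the gripper's body presses on something with over 40 N, if the wrist force passes 120 N, or if a joint passes its speed limit or range.

ROBOT

A 6-joint arm with a two-finger parallel gripper is mounted at the origin on the work surface. World frame = base frame: x ahead of the robot, y to its left, z up, the work surface at z = 0. Lengths are in m, angles in rad, forces in N, time in s.
With the tool pointing down it reaches from about 0.425 to 0.95 m from the base axis. Payload 3.5 kg.
Tool frame: the origin (TCP) lies midway between the tips of the shut fingers; the grasp point (between the pads) lies 19 mm behind it; z points along the fingers, y is the line along which they close (so a half turn about z gives the same grasp; the last joint's range is limited). The gripper opens to 85 mm and grips with 20 to 120 N. Pads are 22 mm wide; open, the fingers measure 114 mm over their backs; the gripper's body (76 mm by 85 mm) begins 54 mm behind the grasp point. The pads swing forward as they close: fully open they stand 13 mm farther back than shut.
Start: joints at [-1.323, 0.286, 1.577, -0, 1.279, -0.15], TCP at [0.262, -0.622, 0.199] pointing down, gripper open.
Joint ranges: [-2.77, 2.77], [-0.9, 2.22], [0.21, 2.48], [-1.53, 4.67], [0.24, 2.81], [-2.84, 2.84]. Speed limits (rad/s): [2.79, 2.79, 3.14, 3.14, 3.14, 3.14].

INTERFACE

Orientations are given as a unit quaternion [x, y, z, w].
In Python, from plant import ctrl gives the robot as it stands.
- The arm moves only by the tool move_arm, never from a script. Its argument "plan" is a list of rows, each an object of numbers: "x", "y", "z": the shift along the tool's x, y, z in m; "yaw": the turn about the tool's z in rad; "fingers": the closure, from 0 (fully open) to 1 (shut). In form: [{"x": .., "y": .., "z": .., "yaw": .., "fingers": ..}, ...]. A call has 1 to 5 rows; each row is the pose to reach, as a shift and turn from the pose commanded when the call began, along the tool's axes at that moment; what a row does not reach only later rows make up. A row lasts 1/10 s, in which the tool goes at most 50 mm and 8.59 degrees, less where a joint would pass 70% of its speed; a pose out of reach is approached as far as the arm can. A call with a gripper value outside its range is refused whole. The fingers move at their own pace and stop on an object; "force" is the grip in N (left out, the last holds). Time passes only in rows, so rows that repeat a pose let the fingers close. It gives the time, the measured TCP pose, the force, the opening and the grip force at its end, in the units of the state.
- ctrl.get_state(): the state, without advancing time (a new reading comes with each control period).
- ctrl.read_camera(name): name is "scene" or "top" or "wrist"; returns the picture (400x640x3 uint8, red, green, blue); there is no depth.
- ctrl.camera_model(name): a dict with "intrinsics" (3x3 intrinsics, pixels), "cam_to_world" (4x4, takes a point from camera to world coordinates); the wrist camera has in their place "tool_from_camera" (4x4, takes a point from camera to tool coordinates, whose origin is the TCP and whose axes are the flange's). Camera axes: x right, y up, looking along -z (the intrinsics and any distortion apply to the point x, -y, -z); pixel columns grow to the right and rows downward; lengths in m; the calibration is good to about 2 mm. A picture is of the moment at which its call begins: read the wrist's pose just before it. camera_model takes no time and is no camera call.
- ctrl.sign_off(): hands the job in; it is judged then, once.
The state is a dict: "time": time; "qpos": joint angles; "dq": joint speeds; "joint_efforts": joint torques, N m; "eef_pos": TCP position; "tcp_rot": TCP orientation; "contact_force": force on the tool from outside, world axes, zero at the start; "wrist_torque": the same for the moment, N m; "opening": opening from 0.0 (shut) to 1.0 (fully open); "finger_force": force on a finger pad.
Only numpy, scipy, OpenCV 4.12 (cv2) and the standard library are available. Lean on these libraries where they do the work, as an engineer would, in place of code of your own. Each camera call takes 0.05 s, during which the arm holds its last target. There are 200 camera calls.

## Working session

There is one attempt and no reset: what is moved stays moved. The work goes in short steps, Python scripts to look and compute and a tool call to move; the robot and the scene stay as the last step left them, time stands still between calls to the robot, and variables do not carry over. Pictures are saved under pics/ and viewed, at most 13 in all, crops included, and the job is handed in when it is done.

Besides the shell and the picture viewer there is one more tool, called after "Request:" by a JSON object that holds its "name" and its "arguments", one argument or row to a line. move_arm: Moves the arm, as the interface text tells. Its arguments: {"type":"object","properties":{"plan":{"type":"array"},"force":{"type":"number"}},"required":["plan"]}

```bash
mkdir -p pics; python3 - <<'E'
from plant import ctrl
import cv2,numpy as np
s=ctrl.get_state();print(s)
for n in("scene","top"):
    im=ctrl.read_camera(n);cv2.imwrite(f"pics/{n}0.png",im[:,:,::-1])
    m=ctrl.camera_model(n);print(n,np.round(m["intrinsics"],2).tolist(),np.round(m["cam_to_world"],4).tolist(),[k for k in m])
m=ctrl.camera_model("wrist");print(m)
E
```

```text
{'time': 0.0, 'qpos': array([-1.32300667e+00,  2.87158705e-01,  1.57819153e+00, -9.46609176e-06,
        1.27860319e+00, -1.49991481e-01]), 'dq': array([ 0.00055627,  0.00100478, -0.00048657,  0.00121925, -0.00100172,
       -0.00141025]), 'joint_efforts': array([-2.44039247e-04, -4.05981517e+01, -2.92625999e+01, -1.30443191e-04,
        5.88085939e-03,  5.96388261e-06]), 'eef_pos': array([ 0.2613242 , -0.62156089,  0.19804405]), 'tcp_rot': array([ 9.80285432e-01,  1.97583094e-01, -6.22222331e-05, -1.17875425e-03]), 'contact_force': array([ 0.61996361, -0.28906228,  0.07761217]), 'wrist_torque': array([-0.013802  ,  0.0242228 ,  0.03092793]), 'finger_force': 0.0, 'opening': 0.9995469516243347}
scene [[411.49, 0.0, 317.23], [0.0, 411.49, 200.75], [0.0, 0.0, 1.0]] [[0.8842, -0.3455, 0.3142, 0.92], [0.467, 0.6585, -0.5901, -0.5517], [-0.0031, 0.6685, 0.7437, 0.9027], [0.0, 0.0, 0.0, 1.0]] ['intrinsics', 'cam_to_world']
top [[363.8, 0.0, 317.03], [0.0, 363.8, 195.84], [0.0, 0.0, 1.0]] [[-0.0103, 0.9972, -0.0744, 0.5074], [-0.9996, -0.0082, 0.0281, 0.1195], [0.0274, 0.0747, 0.9968, 1.1483], [0.0, 0.0, 0.0, 1.0]] ['intrinsics', 'cam_to_world']
{'intrinsics': array([[290.38099541,   0.        , 319.89118185],
       [  0.        , 290.38099541, 192.88564278],
       [  0.        ,   0.        ,   1.        ]]), 'tool_from_camera': array([[ 1.05641941e-03,  9.51003776e-01,  3.09177461e-01,
         7.77926018e-02],
       [ 9.99998603e-01, -6.04233364e-04, -1.55829512e-03,
        -6.88555909e-04],
       [-1.29512921e-03,  3.09178675e-01, -9.51003086e-01,
        -1.74876236e-01],
       [ 0.00000000e+00,  0.00000000e+00,  0.00000000e+00,
         1.00000000e+00]])}
```

View pics/top0.png

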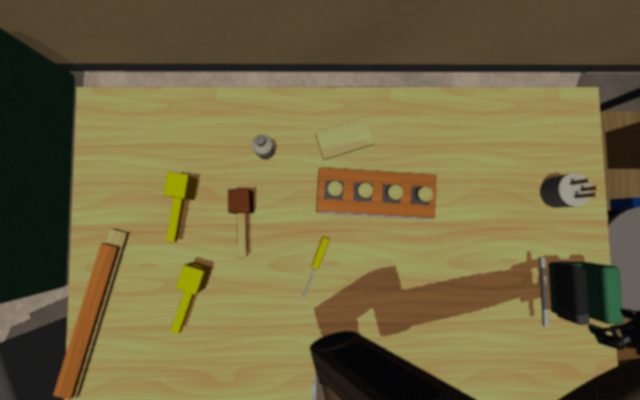

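View pics/scene0.png

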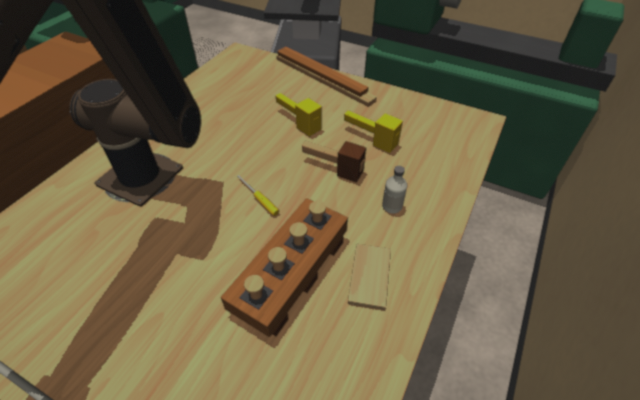

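Top view: brown mallet head at (240,201) with a pale handle down to (241,255). The yellow look-alikes are at (177,186) and (190,278), and the strip at (90,315) is not a mallet. The brown mallet is the one described. Dogs are at about (335,188), (365,190), (396,192) and (425,194), glue at (263,146), offcut at (344,139), screwdriver at (317,262).

```bash
cat > h.py <<'E'
import numpy as np,cv2
from plant import ctrl
M={n:ctrl.camera_model(n) for n in("scene","top")}
def ray(n,px):
    m=M[n];K=m["intrinsics"];T=m["cam_to_world"]
    d=np.array([(px[0]-K[0,2])/K[0,0],-(px[1]-K[1,2])/K[1,1],-1.])
    return T[:3,3],T[:3,:3]@d
def onz(n,px,z):
    o,d=ray(n,px);return o+d*(z-o[2])/d[2]
def tri(p,q):
    a,d=ray("top",p);b,e=ray("scene",q)
    t=np.linalg.lstsq(np.c_[d,-e],b-a,rcond=None)[0]
    P=a+d*t[0];Q=b+e*t[1];return (P+Q)/2,np.linalg.norm(P-Q)
def proj(n,P):
    m=M[n];T=m["cam_to_world"];c=T[:3,:3].T@(np.array(P)-T[:3,3]);K=m["intrinsics"]
    return K[0,0]*c[0]/-c[2]+K[0,2],-K[1,1]*c[1]/-c[2]+K[1,2]
E
python3 - <<'E'
import cv2,numpy as np
from h import *
t=cv2.imread("pics/top0.png");s=cv2.imread("pics/scene0.png")
a=cv2.resize(t[160:270,215:315],None,fx=4,fy=4,interpolation=cv2.INTER_CUBIC)
b=cv2.resize(t[160:225,310:445],None,fx=5.9,fy=5.9,interpolation=cv2.INTER_CUBIC)[:,:796]
cv2.imwrite("pics/ca.png",a[:, :400])
c=cv2.resize(s[195:335,215:355],None,fx=4,fy=4,interpolation=cv2.INTER_CUBIC)
cv2.imwrite("pics/cc.png",c)
hs=cv2.cvtColor(t,cv2.COLOR_BGR2HSV)
for p in [(240,201),(241,240),(335,188),(326,195),(326,180),(380,210),(230,230),(345,200)]:print(p,hs[p[1],p[0]],t[p[1],p[0]])
hs=cv2.cvtColor(s,cv2.COLOR_BGR2HSV)
for p in [(255,284),(277,257),(255,292),(268,300),(299,230),(300,243)]:print(p,hs[p[1],p[0]])
E
```

```text
(240, 201) [ 12 192  93] [23 50 93]
(241, 240) [ 27 107 155] [ 90 148 155]
(335, 188) [ 30 100 155] [ 94 155 154]
(326, 195) [ 6 17 75] [70 71 75]
(326, 180) [ 12 137 115] [ 53  78 115]
(380, 210) [ 14 188 153] [ 40  91 153]
(230, 230) [ 22 118 155] [ 83 136 155]
(345, 200) [ 14 190 146] [ 37  88 146]
(255, 284) [ 24  99 159]
(277, 257) [ 24  99 159]
(255, 292) [ 17 115  95]
(268, 300) [ 13 160 139]
(299, 230) [ 23  99 159]
(300, 243) [ 14 121  80]
```

View pics/ca.png

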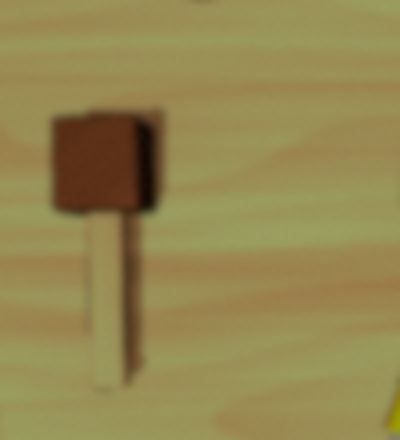

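View pics/cc.png

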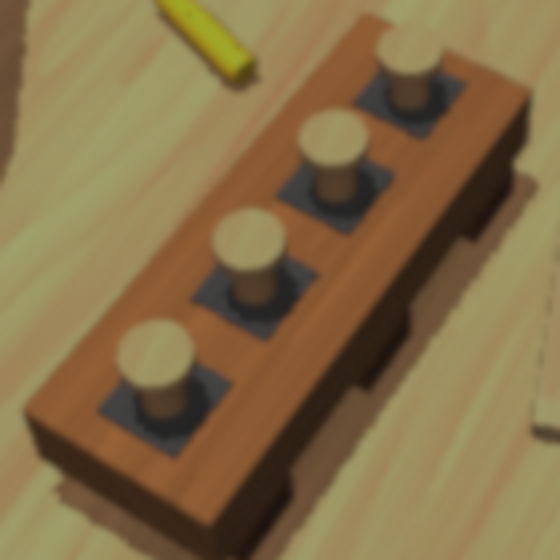

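Crop views: the mallet head's top spans px (228–249, 189–212) in the top image, with its handle going straight down to (242,257). The four dog heads in the scene image are at about (254,283), (277,255), (298,229) and (317,207).

```bash
cat > meas.py <<'E'
from h import *
def cc(img,box,f):
    x0,y0,x1,y1=box
    h=cv2.cvtColor(img[y0:y1,x0:x1],cv2.COLOR_BGR2HSV).astype(int)
    m=f(h[...,0],h[...,1],h[...,2]).astype(np.uint8)
    n,l,st,c=cv2.connectedComponentsWithStats(m)
    return [(c[i]+[x0,y0],st[i,4],st[i,:4]+[x0,y0,0,0]) for i in range(1,n) if st[i,4]>40]
E
python3 - <<'E'
from meas import *
t=cv2.imread("pics/top0.png");s=cv2.imread("pics/scene0.png")
T=cc(t,(318,172,436,214),lambda h,s,v:(s<135)&(v>128)&(h>17));S=cc(s,(232,197,335,305),lambda h,s,v:(v>135)&(s<125)&(h>17))
for q in T:print("top",q)
for q in S:print("sc",q)
mh=cc(t,(215,180,262,220),lambda h,s,v:(v>70)&(v<112)&(h<18)&(s>150))
for q in mh:print("head",q,onz("top",q[0],.1))
mb=(241.5,213.75);me=(242,256.5)
a,b=onz("top",mb,.066),onz("top",me,.066);print("handle",a,b,np.arctan2(*(a-b)[1::-1]))
for n,p in [("top",(242,213)),("top",(107/4+215,300/4+160))]: print(onz(n,p,.066))
for x,y in [(254,283.2),(277.2,255),(298.5,229.5),(317.2,207)]:
    print([np.round(onz("scene",(x,y),z),4).tolist() for z in(.1,.15)])
T=sorted(T,key=lambda q:-q[0][0]);
for q,p in zip(T,[(254,283.2),(277.2,255),(298.5,229.5),(317.2,207)]): print(tri(q[0],p))
cv2.imwrite("pics/cb.png",cv2.resize(t[160:225,310:445],None,fx=5.9,fy=5.9,interpolation=cv2.INTER_CUBIC))
E
```

```text
top (array([422.91304348, 172.34782609]), np.int32(46), array([405, 172,  31,   3]))
top (array([334.62162162, 188.02027027]), np.int32(148), array([328, 181,  14,  14]))
top (array([365.19736842, 189.82894737]), np.int32(152), array([359, 183,  14,  14]))
top (array([395.40789474, 191.65789474]), np.int32(152), array([389, 185,  14,  14]))
top (array([425.49673203, 193.39869281]), np.int32(153), array([419, 187,  14,  14]))
sc (array([252.08324043, 228.36826459]), np.int32(2691), array([232, 197,  64,  87]))
sc (array([314.56512141, 204.86313466]), np.int32(453), array([276, 197,  59,  34]))
sc (array([297.86206897, 228.81034483]), np.int32(174), array([290, 222,  17,  14]))
sc (array([276.64563107, 254.16504854]), np.int32(206), array([268, 247,  18,  15]))
sc (array([324.76237624, 290.66171617]), np.int32(606), array([306, 265,  29,  40]))
sc (array([253.24267782, 282.64016736]), np.int32(239), array([244, 275,  19,  16]))
head (array([238.8793456 , 200.33128834]), np.int32(489), array([228, 188,  27,  28])) [0.57455243 0.31447746 0.1       ]
handle [0.53691475 0.31287109 0.066     ] [0.41169756 0.31076683 0.066     ] 0.01680328567177588
[0.53911673 0.31141189 0.066     ]
[0.47440164 0.31181628 0.066     ]
[[0.5714, -0.1982, 0.1], [0.5931, -0.2202, 0.15]]
[[0.5775, -0.1098, 0.1], [0.5989, -0.1373, 0.15]]
[[0.5844, -0.0207, 0.1], [0.6053, -0.0538, 0.15]]
[[0.5909, 0.0659, 0.1], [0.6114, 0.0275, 0.15]]
(array([ 0.58731931, -0.21438653,  0.13677866]), np.float64(0.00010110897509125567))
(array([ 0.63335791, -0.1798957 ,  0.22846447]), np.float64(0.002371807005796675))
(array([ 0.6074643 , -0.1009204 ,  0.20522077]), np.float64(0.04684949247702269))
(array([ 0.6127098 , -0.02309301,  0.20174407]), np.float64(0.045145472225841546))
```

View pics/cb.png

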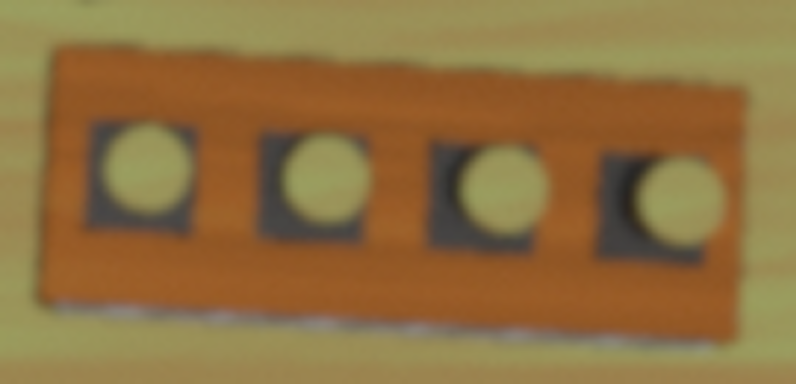

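```bash
cat > go.py <<'E'
import numpy as np,sys
from plant import ctrl
from scipy.spatial.transform import Rotation as R
def sh(*targets):
    s=ctrl.get_state();r=R.from_quat(s["tcp_rot"]);X=r.as_matrix()
    print("t",round(s["time"],2),"p",s["eef_pos"].round(4),"phi",round(np.arctan2(X[1,0],X[0,0]),4),"tilt",X[:2,2].round(4),"F",s["contact_force"].round(1),"Tq",s["wrist_torque"].round(2),"op",round(s["opening"],3),"ff",round(s["finger_force"],1))
    for t in targets: print(t,"->",(X.T@(np.array(t)-s["eef_pos"])).round(4))
E
python3 - <<'E'
from meas import *
tp=[(425.5,193.4),(395.41,191.66),(365.2,189.83),(334.62,188.02)]
sc=[(253.24,282.64),(276.65,254.17),(297.86,228.81),(316.7,206.3)]
for a,b in zip(tp,sc):
    P,e=tri(a,b);print(P.round(4),round(e,4))
o=lambda c:((c[0]+.5)/5.9-.5+310,(c[1]+.5)/5.9-.5+160)
C=np.array([onz("top",o(c),.09) for c in[(55,45),(747,88),(738,342),(42,303)]]);print(C.round(3),C.mean(0));
d=C[0]-C[1]+C[3]-C[2];u=d[:2]/np.linalg.norm(d[:2]);print("blk yaw",np.arctan2(-u[0],u[1]))
ctr=C.mean(0)[:2]
for k in(-127.5,-42.5,42.5,127.5):print((ctr+u*k/1000).round(4))
o4=lambda c:((c[0]+.5)/4-.5+215,(c[1]+.5)/4-.5+160)
for c,z in[((93.5,163),.1),((106,215),.066),((108.5,386),.066)]:print(onz("top",o4(c),z).round(4))
from go import sh
sh((.5,-.4,.26),(.53,-.2,.26),(.53,.05,.26),(.494,.312,.2))
E
```

```text
[ 0.5865 -0.2143  0.1384] 0.0015
[ 0.5922 -0.1293  0.1385] 0.0012
[ 0.5982 -0.0444  0.1378] 0.0009
[0.6038 0.0409 0.1351] 0.0018
[[ 0.671  0.083  0.09 ]
 [ 0.647 -0.264  0.09 ]
 [ 0.52  -0.255  0.09 ]
 [ 0.542  0.091  0.09 ]] [ 0.59487418 -0.08599722  0.09      ]
blk yaw -0.0669503071375003
[ 0.5863 -0.2132]
[ 0.592  -0.1284]
[ 0.5977 -0.0436]
[0.6034 0.0412]
[0.5744 0.317  0.1   ]
[0.538 0.314 0.066]
[0.4128 0.3115 0.066 ]
t 0.1 p [ 0.2614 -0.6216  0.1981] phi 0.3978 tilt [-0.0005  0.0022] F [-0.1  0.3  0.2] Tq [-0.01  0.    0.01] op 0.998 ff 0.0
(0.5, -0.4, 0.26) -> [ 0.3059 -0.112  -0.0615]
(0.53, -0.2, 0.26) -> [ 0.411  -0.2848 -0.0611]
(0.53, 0.05, 0.26) -> [ 0.5079 -0.5152 -0.0605]
(0.494, 0.312, 0.2) -> [ 0.5761 -0.7706  0.    ]
```

Request:
{"name": "move_arm", "arguments": {
  "plan": [
    {"x":0.05,"y":-0.02,"z":-0.03,"yaw":0.12},
    {"x":0.1,"y":-0.04,"z":-0.06,"yaw":0.24},
    {"x":0.15,"y":-0.06,"z":-0.06,"yaw":0.38},
    {"x":0.2,"y":-0.08,"z":-0.06,"yaw":0.38},
    {"x":0.25,"y":-0.1,"z":-0.06,"yaw":0.38}
  ]
}}

```text
validation failed for argument at $.pl...
```

```bash
python3 -c "
from go import sh
sh((.53,-.15,.26),(.53,.05,.26),(.495,.3135,.2))"
```

```text
t 0.1 p [ 0.2614 -0.6216  0.1981] phi 0.3978 tilt [-0.0005  0.0022] F [-0.1  0.3  0.2] Tq [-0.01  0.    0.01] op 0.998 ff 0.0
(0.53, -0.15, 0.26) -> [ 0.4304 -0.3308 -0.061 ]
(0.53, 0.05, 0.26) -> [ 0.5079 -0.5152 -0.0605]
(0.495, 0.3135, 0.2) -> [ 0.5776 -0.7716  0.    ]
```

Request:
{"name": "move_arm", "arguments": {
  "plan": [
    {"x":0.05,"y":-0.02,"z":-0.03,"yaw":0.12,"fingers":0},
    {"x":0.1,"y":-0.04,"z":-0.06,"yaw":0.24,"fingers":0},
    {"x":0.15,"y":-0.06,"z":-0.06,"yaw":0.38,"fingers":0},
    {"x":0.2,"y":-0.08,"z":-0.06,"yaw":0.38,"fingers":0},
    {"x":0.25,"y":-0.1,"z":-0.06,"yaw":0.38,"fingers":0}
  ]
}}

```text
time: 0.6
eef_pos: [0.4312, -0.4547, 0.2593]
tcp_rot: [1.0, 0.009, 0.0, 0.0]
contact_force: [-0.8, -0.1, 0.2]
opening: 1.001
finger_force: 0.0
```

```bash
python3 -c "
from go import sh
sh((.53,-.15,.26),(.53,.05,.26),(.495,.3135,.2))"
```

```text
t 0.6 p [ 0.4312 -0.4547  0.2593] phi 0.0172 tilt [ 0.0005 -0.0005] F [-0.8 -0.1  0.2] Tq [-0.03 -0.04  0.01] op 1.001 ff 0.0
(0.53, -0.15, 0.26) -> [ 0.1041 -0.3029 -0.0008]
(0.53, 0.05, 0.26) -> [ 0.1075 -0.5029 -0.0009]
(0.495, 0.3135, 0.2) -> [ 0.077  -0.767   0.0589]
```

Request:
{"name": "move_arm", "arguments": {
  "plan": [
    {"x":0.02,"y":-0.045,"z":0,"yaw":0,"fingers":0},
    {"x":0.04,"y":-0.09,"z":0,"yaw":0,"fingers":0},
    {"x":0.06,"y":-0.135,"z":0,"yaw":0,"fingers":0},
    {"x":0.075,"y":-0.18,"z":0,"yaw":0,"fingers":0},
    {"x":0.075,"y":-0.23,"z":0,"yaw":0,"fingers":0}
  ]
}}

```text
time: 1.1
eef_pos: [0.5017, -0.2228, 0.2582]
tcp_rot: [1.0, 0.009, -0.0, -0.0]
contact_force: [0.1, -0.3, -0.1]
opening: 1.001
finger_force: 0.0
```

Request:
{"name": "move_arm", "arguments": {
  "plan": [
    {"x":0,"y":-0.05,"z":0,"yaw":0,"fingers":0},
    {"x":0,"y":-0.1,"z":0,"yaw":0,"fingers":0},
    {"x":0,"y":-0.15,"z":0,"yaw":0,"fingers":0},
    {"x":0,"y":-0.2,"z":0,"yaw":0,"fingers":0},
    {"x":0,"y":-0.25,"z":0,"yaw":0,"fingers":0}
  ]
}}

```text
time: 1.6
eef_pos: [0.4958, 0.0272, 0.2585]
tcp_rot: [1.0, 0.009, -0.0, -0.0]
contact_force: [0.8, 0.5, -0.1]
opening: 0.999
finger_force: 0.0
```

Request:
{"name": "move_arm", "arguments": {
  "plan": [
    {"x":0,"y":-0.05,"z":0,"yaw":0,"fingers":0},
    {"x":0,"y":-0.1,"z":0,"yaw":0,"fingers":0},
    {"x":0,"y":-0.15,"z":0,"yaw":0,"fingers":0},
    {"x":0,"y":-0.2,"z":0,"yaw":0,"fingers":0},
    {"x":0,"y":-0.25,"z":0.03,"yaw":0,"fingers":0}
  ]
}}

```text
time: 2.1
eef_pos: [0.4938, 0.2713, 0.2369]
tcp_rot: [1.0, 0.009, 0.004, -0.001]
contact_force: [0.7, -0.3, -0.1]
opening: 0.998
finger_force: 0.0
```

```bash
python3 -c "
from go import sh
from h import *
sh((.495,.3135,.2),(.495,.3135,.031))
cv2.imwrite('pics/w1.png',ctrl.read_camera('wrist')[:,:,::-1])"
```

```text
t 2.1 p [0.4938 0.2713 0.2369] phi 0.019 tilt [0.008  0.0028] F [ 0.7 -0.3 -0.1] Tq [0.03 0.01 0.03] op 0.998 ff 0.0
(0.495, 0.3135, 0.2) -> [ 0.0017 -0.042   0.0371]
(0.495, 0.3135, 0.031) -> [ 0.0003 -0.0416  0.2061]
```

View pics/w1.png

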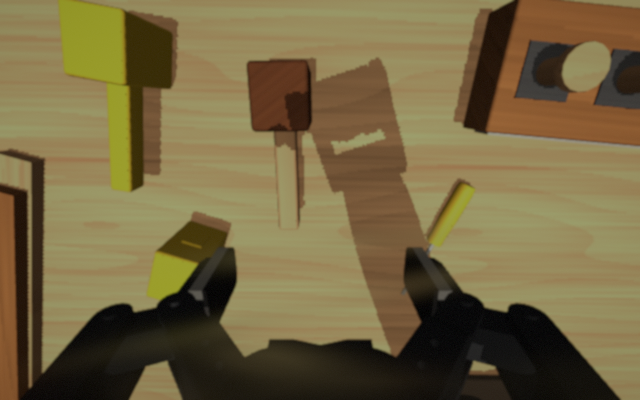

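Wrist view: brown mallet head at (280,95), handle from (286,132) to (288,228). A yellow look-alike is at (190,255), well to the side of the left finger.

```bash
python3 - <<'E'
from h import *
from scipy.spatial.transform import Rotation as R
s=ctrl.get_state();m=ctrl.camera_model("wrist");K=m["intrinsics"]
T=np.eye(4);T[:3,:3]=R.from_quat(s["tcp_rot"]).as_matrix();T[:3,3]=s["eef_pos"];T=T@m["tool_from_camera"]
for p,z in[((286,135),.066),((286.5,180),.066),((288,227),.066),((279,95),.1)]:
    d=T[:3,:3]@np.array([(p[0]-K[0,2])/K[0,0],-(p[1]-K[1,2])/K[1,1],-1]);print((T[:3,3]+d*(z-T[2,3])/d[2]).round(4))
from go import sh
sh((.495,.314,.15))
E
```

```text
[0.5258 0.3151 0.066 ]
[0.4722 0.3152 0.066 ]
[0.4101 0.3141 0.066 ]
[0.569  0.3176 0.1   ]
t 2.15 p [0.4895 0.2751 0.2289] phi 0.0222 tilt [-0.0043  0.0036] F [-3.1  1.6 -3. ] Tq [0.06 0.09 0.09] op 0.998 ff 0.0
(0.495, 0.314, 0.15) -> [ 0.0067 -0.0385  0.079 ]
```

Request:
{"name": "move_arm", "arguments": {
  "plan": [
    {"x":0,"y":-0.035,"z":0.03,"yaw":0,"fingers":0},
    {"x":0,"y":-0.037,"z":0.08,"yaw":0,"fingers":0},
    {"x":0,"y":-0.037,"z":0.1,"yaw":0,"fingers":0},
    {"x":0,"y":-0.037,"z":0.1,"yaw":0,"fingers":0}
  ]
}}

```text
time: 2.55
eef_pos: [0.4878, 0.3039, 0.1276]
tcp_rot: [1.0, 0.009, -0.005, 0.002]
contact_force: [-0.0, 0.3, -0.1]
opening: 1.002
finger_force: 0.0
```

```bash
python3 -c "
from go import sh
sh((.494,.314,.031))"
```

```text
t 2.55 p [0.4878 0.3039 0.1276] phi 0.0185 tilt [-0.0099 -0.004 ] F [-0.   0.3 -0.1] Tq [-0.01 -0.06  0.01] op 1.002 ff 0.0
(0.494, 0.314, 0.031) -> [ 0.0073 -0.0104  0.0965]
```

Request:
{"name": "move_arm", "arguments": {
  "plan": [
    {"x":0.006,"y":-0.01,"z":0.03,"yaw":0,"fingers":0},
    {"x":0.006,"y":-0.01,"z":0.06,"yaw":0,"fingers":0},
    {"x":0.006,"y":-0.01,"z":0.08,"yaw":0,"fingers":0},
    {"x":0.006,"y":-0.01,"z":0.08,"yaw":0,"fingers":0}
  ]
}}

```text
time: 2.95
eef_pos: [0.496, 0.3142, 0.0513]
tcp_rot: [1.0, 0.009, -0.002, 0.001]
contact_force: [-0.5, 0.3, -0.2]
opening: 0.998
finger_force: 0.0
```

```bash
python3 -c "
from go import sh
sh((.494,.314,.031))"
```

```text
t 2.95 p [0.496  0.3142 0.0513] phi 0.0172 tilt [-0.0043 -0.0018] F [-0.5  0.3 -0.2] Tq [-0.04  0.   -0.01] op 0.998 ff 0.0
(0.494, 0.314, 0.031) -> [-0.0019  0.0001  0.0203]
```

Request:
{"name": "move_arm", "arguments": {
  "plan": [
    {"x":-0.002,"y":0,"z":0.021,"yaw":0,"fingers":0},
    {"x":-0.002,"y":0,"z":0.021,"yaw":0,"fingers":0.5},
    {"x":-0.002,"y":0,"z":0.021,"yaw":0,"fingers":1},
    {"x":-0.002,"y":0,"z":0.021,"yaw":0,"fingers":1},
    {"x":-0.002,"y":0,"z":0.021,"yaw":0,"fingers":1}
  ],
  "force": 120
}}

```text
time: 3.45
eef_pos: [0.4965, 0.3155, 0.0339]
tcp_rot: [1.0, 0.009, 0.001, -0.001]
contact_force: [1.0, 0.6, 0.0]
opening: 0.33
finger_force: 0.0
```

Request:
{"name": "move_arm", "arguments": {
  "plan": [
    {"x":0,"y":0,"z":0,"yaw":0,"fingers":1},
    {"x":0,"y":0,"z":0,"yaw":0,"fingers":1},
    {"x":0,"y":0,"z":-0.005,"yaw":0,"fingers":1},
    {"x":0,"y":0,"z":-0.02,"yaw":0,"fingers":1},
    {"x":0,"y":0,"z":-0.02,"yaw":0,"fingers":1}
  ]
}}

```text
time: 3.95
eef_pos: [0.497, 0.3159, 0.0549]
tcp_rot: [1.0, 0.009, 0.002, -0.001]
contact_force: [0.5, 0.2, 0.5]
opening: -0.002
finger_force: 0.0
```

```bash
python3 -c "
from go import sh
sh((.494,.314,.2))"
```

```text
t 3.95 p [0.497  0.3159 0.0549] phi 0.0178 tilt [0.0042 0.0018] F [0.5 0.2 0.5] Tq [ 0.   -0.04 -0.01] op -0.002 ff 0.0
(0.494, 0.314, 0.2) -> [-0.0025  0.0016 -0.1451]
```

```bash
python3 - <<'E'
from h import *
a=ctrl.read_camera('wrist')[:,:,::-1];b=ctrl.read_camera('top')[:,:,::-1];c=ctrl.read_camera('scene')[:,:,::-1]
cv2.imwrite('pics/m2.png',np.hstack([cv2.resize(a,(400,250)),np.ascontiguousarray(cv2.resize(c[100:225,260:460],(400,250)))]))
cv2.imwrite('pics/top2.png',b)
E
```

```text
(no output)
```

View pics/m2.png

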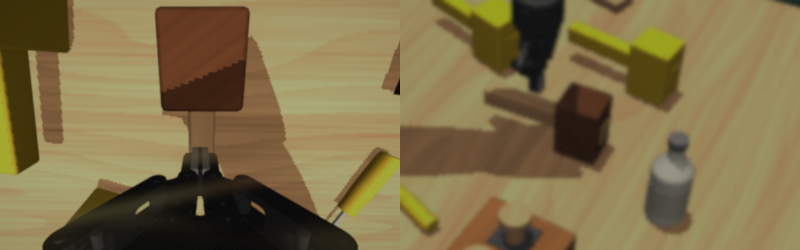

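```bash
python3 - <<'E'
from h import *
from go import sh
sh()
for P in[(.497,.3159,.055),(.497,.3159,.085),(.41,.312,.066),(.41,.312,.034),(.494,.314,.066)]:print(P,np.round(proj("scene",P),1),np.round(proj("top",P),1))
a=cv2.imread('pics/scene0.png');c=ctrl.read_camera('scene')[:,:,::-1]
cv2.imwrite('pics/m3.png',np.hstack([cv2.resize(np.ascontiguousarray(x[120:200,290:370]),(400,400),interpolation=cv2.INTER_CUBIC) for x in(a,c)]))
E
```

```text
t 4.1 p [0.4955 0.3152 0.0525] phi 0.0178 tilt [0.0005 0.0002] F [-0.5  0.5 -0.2] Tq [-0.01  0.03  0.02] op 0.001 ff 0.0
(0.497, 0.3159, 0.055) [328.1 152.1] [241.1 227.3]
(0.497, 0.3159, 0.085) [328.3 144.6] [239.2 227.4]
(0.41, 0.312, 0.066) [302.9 141.6] [241.6 257.1]
(0.41, 0.312, 0.034) [303.2 149.4] [243.5 256.1]
(0.494, 0.314, 0.066) [327.1 149.5] [241.  228.3]
```

View pics/m3.png

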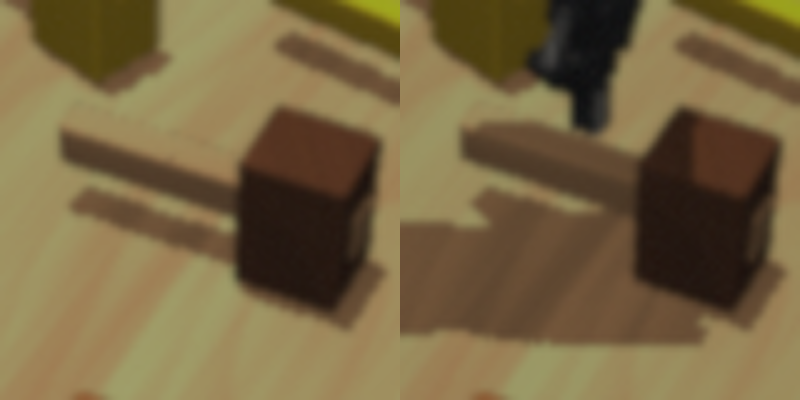

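The pictures show the fingers shut just above the handle, with the tip at scene px (328,146). Both views put the tip about 20 mm higher than the TCP suggests, and the mallet hasn't moved. I'll open, go lower and check the grip before lifting.

Request:
{"name": "move_arm", "arguments": {
  "plan": [
    {"x":-0.001,"y":0.001,"z":-0.02,"yaw":0,"fingers":0},
    {"x":-0.001,"y":0.001,"z":-0.02,"yaw":0,"fingers":0},
    {"x":-0.001,"y":0.001,"z":-0.02,"yaw":0,"fingers":0},
    {"x":-0.001,"y":0.001,"z":-0.02,"yaw":0,"fingers":0},
    {"x":-0.001,"y":0.001,"z":0.01,"yaw":0,"fingers":0}
  ]
}}

```text
time: 4.65
eef_pos: [0.4978, 0.3155, 0.0455]
tcp_rot: [1.0, 0.009, 0.004, -0.002]
contact_force: [0.3, 0.3, 0.6]
opening: 0.843
finger_force: 0.0
```

Request:
{"name": "move_arm", "arguments": {
  "plan": [
    {"x":0,"y":0,"z":0.01,"yaw":0,"fingers":0},
    {"x":0,"y":0,"z":0.02,"yaw":0,"fingers":0},
    {"x":0,"y":0,"z":0.026,"yaw":0,"fingers":0},
    {"x":0,"y":0,"z":0.026,"yaw":0,"fingers":0}
  ]
}}

```text
time: 5.05
eef_pos: [0.4938, 0.3138, 0.0152]
tcp_rot: [1.0, 0.009, -0.001, 0.0]
contact_force: [0.2, 0.4, 0.0]
opening: 1.003
finger_force: 0.0
```

```bash
python3 - <<'E'
from go import sh
from h import *
sh((.494,.3145,.014))
c=ctrl.read_camera('scene')[:,:,::-1];a=ctrl.read_camera('wrist')[:,:,::-1]
cv2.imwrite('pics/m4.png',np.hstack([cv2.resize(np.ascontiguousarray(c[110:200,280:380]),(400,360),interpolation=cv2.INTER_CUBIC),cv2.resize(np.ascontiguousarray(a[130:370,120:520]),(400,360))]))
E
```

```text
t 5.05 p [0.4938 0.3138 0.0152] phi 0.0178 tilt [-0.0016 -0.0007] F [0.2 0.4 0. ] Tq [ 0.01  0.03 -0.06] op 1.003 ff 0.0
(0.494, 0.3145, 0.014) -> [ 0.0002 -0.0007  0.0012]
```

View pics/m4.png

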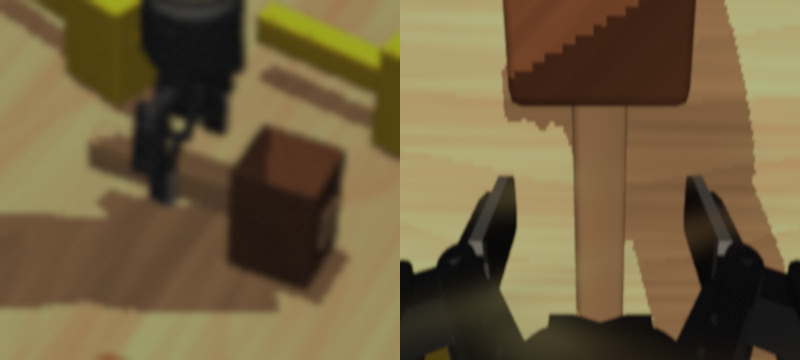

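The fingers straddle the handle, centred, with the handle between the pads at crop (600,200). Closing now, and I'll check the grip before lifting.

Request:
{"name": "move_arm", "arguments": {
  "plan": [
    {"x":0,"y":0,"z":0,"yaw":0,"fingers":1},
    {"x":0,"y":0,"z":0,"yaw":0,"fingers":1},
    {"x":0,"y":0,"z":0,"yaw":0,"fingers":1},
    {"x":0,"y":0,"z":0,"yaw":0,"fingers":1},
    {"x":0,"y":0,"z":0,"yaw":0,"fingers":1}
  ],
  "force": 120
}}

```text
time: 5.65
eef_pos: [0.4945, 0.3143, 0.017]
tcp_rot: [1.0, 0.009, 0.0, -0.0]
contact_force: [-1.6, 0.9, 3.1]
opening: 0.267
finger_force: 118.7
```

Request:
{"name": "move_arm", "arguments": {
  "plan": [
    {"x":0,"y":0,"z":0,"yaw":0,"fingers":1},
    {"x":0,"y":0,"z":0,"yaw":0,"fingers":1}
  ]
}}

```text
time: 5.85
eef_pos: [0.4945, 0.3143, 0.0169]
tcp_rot: [1.0, 0.009, 0.0, -0.0]
contact_force: [-3.4, 0.4, 5.7]
opening: 0.273
finger_force: 119.0
```

Request:
{"name": "move_arm", "arguments": {
  "plan": [
    {"x":0,"y":0,"z":-0.02,"yaw":0,"fingers":1},
    {"x":0,"y":0,"z":-0.06,"yaw":0,"fingers":1},
    {"x":0,"y":0,"z":-0.1,"yaw":0,"fingers":1},
    {"x":0,"y":0,"z":-0.14,"yaw":0,"fingers":1},
    {"x":0,"y":0,"z":-0.17,"yaw":0,"fingers":1}
  ]
}}

```text
time: 6.35
eef_pos: [0.4936, 0.3138, 0.1865]
tcp_rot: [1.0, 0.009, -0.001, 0.0]
contact_force: [0.4, -0.7, -4.9]
opening: 0.27
finger_force: 118.8
```

Request:
{"name": "move_arm", "arguments": {
  "plan": [
    {"x":0,"y":0,"z":-0.01,"yaw":0,"fingers":1},
    {"x":0.01,"y":0.03,"z":-0.01,"yaw":0,"fingers":1},
    {"x":0.02,"y":0.07,"z":-0.01,"yaw":0,"fingers":1},
    {"x":0.02,"y":0.115,"z":-0.01,"yaw":0,"fingers":1},
    {"x":0.02,"y":0.16,"z":-0.01,"yaw":0,"fingers":1}
  ]
}}

```text
time: 6.85
eef_pos: [0.5151, 0.1528, 0.1922]
tcp_rot: [1.0, 0.009, -0.003, 0.0]
contact_force: [0.3, 0.6, -5.4]
opening: 0.272
finger_force: 118.9
```

```bash
python3 - <<'E'
from go import sh
sh((.523,.04,.195))
E
```

```text
t 6.85 p [0.5151 0.1528 0.1922] phi 0.0186 tilt [-0.0066 -0.0009] F [ 0.3  0.6 -5.4] Tq [0.   0.25 0.06] op 0.272 ff 118.9
(0.523, 0.04, 0.195) -> [ 0.0058  0.1129 -0.0027]
```

Request:
{"name": "move_arm", "arguments": {
  "plan": [
    {"x":0.006,"y":0.045,"z":0,"yaw":0,"fingers":1},
    {"x":0.006,"y":0.09,"z":0,"yaw":0,"fingers":1},
    {"x":0.006,"y":0.113,"z":0,"yaw":0,"fingers":1},
    {"x":0.006,"y":0.113,"z":0.01,"yaw":0,"fingers":1},
    {"x":0.006,"y":0.113,"z":0.018,"yaw":0,"fingers":1}
  ]
}}

```text
time: 7.35
eef_pos: [0.5234, 0.0414, 0.1747]
tcp_rot: [1.0, 0.008, -0.003, -0.001]
contact_force: [0.0, 0.1, -5.3]
opening: 0.27
finger_force: 119.1
```

```bash
python3 - <<'E'
from go import sh
sh((.523,.04,.15))
E
```

```text
t 7.35 p [0.5234 0.0414 0.1747] phi 0.0163 tilt [-0.0055  0.0011] F [ 0.   0.1 -5.3] Tq [ 0.01  0.33 -0.03] op 0.27 ff 119.1
(0.523, 0.04, 0.15) -> [-0.0003  0.0014  0.0247]
```

Request:
{"name": "move_arm", "arguments": {
  "plan": [
    {"x":0,"y":0.001,"z":0.006,"yaw":0,"fingers":1},
    {"x":0,"y":0.001,"z":0.012,"yaw":0,"fingers":1},
    {"x":0,"y":0.001,"z":0.015,"yaw":0,"fingers":1},
    {"x":0,"y":0.001,"z":0.017,"yaw":0,"fingers":1},
    {"x":0,"y":0.001,"z":0.018,"yaw":0,"fingers":1}
  ]
}}

```text
time: 7.85
eef_pos: [0.5254, 0.041, 0.1602]
tcp_rot: [1.0, 0.009, 0.0, 0.0]
contact_force: [-0.1, 0.4, -4.8]
opening: 0.275
finger_force: 119.1
```

Request:
{"name": "move_arm", "arguments": {
  "plan": [
    {"x":0,"y":0,"z":0.001,"yaw":0,"fingers":1},
    {"x":0,"y":0,"z":0.002,"yaw":0,"fingers":1},
    {"x":0,"y":0,"z":0.003,"yaw":0,"fingers":1},
    {"x":0,"y":0,"z":0.003,"yaw":0,"fingers":1}
  ]
}}

```text
time: 8.25
eef_pos: [0.5252, 0.0406, 0.1571]
tcp_rot: [1.0, 0.009, -0.0, -0.0]
contact_force: [-0.5, 0.2, -5.0]
opening: 0.268
finger_force: 119.1
```

Request:
{"name": "move_arm", "arguments": {
  "plan": [
    {"x":0,"y":0,"z":0.001,"yaw":0,"fingers":1},
    {"x":0,"y":0,"z":0.002,"yaw":0,"fingers":1},
    {"x":0,"y":0,"z":0.003,"yaw":0,"fingers":1},
    {"x":0,"y":0,"z":0.004,"yaw":0,"fingers":1},
    {"x":0,"y":0,"z":0.004,"yaw":0,"fingers":1}
  ]
}}

```text
time: 8.75
eef_pos: [0.5253, 0.0405, 0.1537]
tcp_rot: [1.0, 0.009, 0.0, 0.0]
contact_force: [-2.6, -0.1, -2.9]
opening: 0.272
finger_force: 119.4
```

Request:
{"name": "move_arm", "arguments": {
  "plan": [
    {"x":0,"y":0,"z":0.001,"yaw":0,"fingers":1},
    {"x":0,"y":0,"z":0.002,"yaw":0,"fingers":1},
    {"x":0,"y":0,"z":0.002,"yaw":0,"fingers":1}
  ]
}}

```text
time: 9.05
eef_pos: [0.5255, 0.0405, 0.1532]
tcp_rot: [1.0, 0.009, 0.0, 0.0]
contact_force: [-5.7, -0.2, 5.0]
opening: 0.271
finger_force: 120.4
```

Request:
{"name": "move_arm", "arguments": {
  "plan": [
    {"x":0,"y":0,"z":0.001,"yaw":0,"fingers":1},
    {"x":0,"y":0,"z":0.002,"yaw":0,"fingers":1},
    {"x":0,"y":0,"z":0.003,"yaw":0,"fingers":1},
    {"x":0,"y":0,"z":0.003,"yaw":0,"fingers":1}
  ]
}}

```text
time: 9.45
eef_pos: [0.5252, 0.0405, 0.1528]
tcp_rot: [1.0, 0.009, -0.0, 0.0]
contact_force: [-12.7, 0.3, 15.7]
opening: 0.272
finger_force: 121.8
```

Request:
{"name": "move_arm", "arguments": {
  "plan": [
    {"x":0,"y":0,"z":-0.015,"yaw":0,"fingers":1},
    {"x":0,"y":0,"z":-0.03,"yaw":0,"fingers":1},
    {"x":-0.003,"y":0.03,"z":-0.032,"yaw":0,"fingers":1},
    {"x":-0.009,"y":0.07,"z":-0.03,"yaw":0,"fingers":1},
    {"x":-0.009,"y":0.086,"z":-0.026,"yaw":0,"fingers":1}
  ]
}}

```text
time: 9.95
eef_pos: [0.5181, -0.0482, 0.175]
tcp_rot: [1.0, 0.008, 0.001, 0.001]
contact_force: [-0.2, 0.5, -5.9]
opening: 0.273
finger_force: 119.3
```

Request:
{"name": "move_arm", "arguments": {
  "plan": [
    {"x":0,"y":0,"z":0.004,"yaw":0,"fingers":1},
    {"x":0,"y":0,"z":0.008,"yaw":0,"fingers":1},
    {"x":0,"y":0,"z":0.01,"yaw":0,"fingers":1},
    {"x":0,"y":0,"z":0.01,"yaw":0,"fingers":1},
    {"x":0,"y":0,"z":0.01,"yaw":0,"fingers":1}
  ]
}}

```text
time: 10.45
eef_pos: [0.5179, -0.0448, 0.1642]
tcp_rot: [1.0, 0.01, 0.0, -0.0]
contact_force: [0.4, 0.2, -5.1]
opening: 0.273
finger_force: 119.3
```

```bash
python3 - <<'E'
from go import sh
sh((.5177,-.0455,.156))
E
```

```text
t 10.45 p [ 0.5179 -0.0448  0.1642] phi 0.0191 tilt [0.0001 0.0001] F [ 0.4  0.2 -5.1] Tq [0.02 0.3  0.02] op 0.273 ff 119.3
(0.5177, -0.0455, 0.156) -> [-0.0002  0.0007  0.0082]
```

Request:
{"name": "move_arm", "arguments": {
  "plan": [
    {"x":0,"y":0,"z":0.002,"yaw":0,"fingers":1},
    {"x":0,"y":0,"z":0.004,"yaw":0,"fingers":1},
    {"x":0,"y":0,"z":0.006,"yaw":0,"fingers":1},
    {"x":0,"y":0,"z":0.007,"yaw":0,"fingers":1},
    {"x":0,"y":0,"z":0.007,"yaw":0,"fingers":1}
  ]
}}

```text
time: 10.95
eef_pos: [0.5178, -0.0455, 0.1574]
tcp_rot: [1.0, 0.009, 0.0, -0.0]
contact_force: [0.1, 0.4, -3.5]
opening: 0.266
finger_force: 119.5
```

Request:
{"name": "move_arm", "arguments": {
  "plan": [
    {"x":0,"y":0,"z":0.001,"yaw":0,"fingers":1},
    {"x":0,"y":0,"z":0.002,"yaw":0,"fingers":1},
    {"x":0,"y":0,"z":0.003,"yaw":0,"fingers":1},
    {"x":0,"y":0,"z":0.004,"yaw":0,"fingers":1},
    {"x":0,"y":0,"z":0.004,"yaw":0,"fingers":1}
  ]
}}

```text
time: 11.45
eef_pos: [0.5179, -0.0457, 0.1553]
tcp_rot: [1.0, 0.009, 0.0, 0.0]
contact_force: [-6.5, 0.9, 4.2]
opening: 0.275
finger_force: 120.6
```

Request:
{"name": "move_arm", "arguments": {
  "plan": [
    {"x":0,"y":0,"z":0.001,"yaw":0,"fingers":1},
    {"x":0,"y":0,"z":0.002,"yaw":0,"fingers":1},
    {"x":0,"y":0,"z":0.003,"yaw":0,"fingers":1},
    {"x":0,"y":0,"z":0.004,"yaw":0,"fingers":1},
    {"x":0,"y":0,"z":0.004,"yaw":0,"fingers":1}
  ]
}}

```text
time: 11.95
eef_pos: [0.5179, -0.0457, 0.1514]
tcp_rot: [1.0, 0.009, 0.0, 0.0]
contact_force: [-6.8, -0.3, 6.5]
opening: 0.273
finger_force: 120.7
```

The second dog gives: z drops 4 mm at a steady ~11 N. Now brisk blows.

Request:
{"name": "move_arm", "arguments": {
  "plan": [
    {"x":0,"y":0,"z":-0.022,"yaw":0,"fingers":1},
    {"x":0,"y":0,"z":-0.022,"yaw":0,"fingers":1},
    {"x":0,"y":0,"z":0.008,"yaw":0,"fingers":1},
    {"x":0,"y":0,"z":0.02,"yaw":0,"fingers":1},
    {"x":0,"y":0,"z":-0.01,"yaw":0,"fingers":1}
  ]
}}

```text
time: 12.45
eef_pos: [0.5132, -0.0445, 0.1526]
tcp_rot: [1.0, 0.009, -0.007, -0.002]
contact_force: [-0.2, -0.8, -6.0]
opening: 0.27
finger_force: 119.2
```

```bash
python3 - <<'E'
from go import sh
sh((.5177,-.0455,.13))
E
```

```text
t 12.45 p [ 0.5132 -0.0445  0.1526] phi 0.0175 tilt [-0.0138  0.004 ] F [-0.2 -0.8 -6. ] Tq [0.03 0.39 0.02] op 0.27 ff 119.2
(0.5177, -0.0455, 0.13) -> [0.0048 0.0012 0.0225]
```

Request:
{"name": "move_arm", "arguments": {
  "plan": [
    {"x":0,"y":0,"z":-0.005,"yaw":0,"fingers":1},
    {"x":0,"y":0,"z":0.03,"yaw":0,"fingers":1},
    {"x":0,"y":0,"z":0.04,"yaw":0,"fingers":1},
    {"x":0,"y":0,"z":0.042,"yaw":0,"fingers":1},
    {"x":0,"y":0,"z":0.042,"yaw":0,"fingers":1}
  ]
}}

```text
time: 12.95
eef_pos: [0.5209, -0.0465, 0.1199]
tcp_rot: [1.0, 0.009, 0.004, 0.001]
contact_force: [1.8, -0.9, 3.3]
opening: 0.27
finger_force: 120.8
```

```bash
python3 - <<'E'
from go import sh
sh((.5177,-.0455,.121))
E
```

```text
t 12.95 p [ 0.5209 -0.0465  0.1199] phi 0.0172 tilt [ 0.0076 -0.0019] F [ 1.8 -0.9  3.3] Tq [-0.2  -0.66 -0.14] op 0.27 ff 120.8
(0.5177, -0.0455, 0.121) -> [-0.0032 -0.0011 -0.0012]
```

Request:
{"name": "move_arm", "arguments": {
  "plan": [
    {"x":0,"y":0,"z":0.001,"yaw":0,"fingers":1},
    {"x":0,"y":0,"z":0.002,"yaw":0,"fingers":1},
    {"x":0,"y":0,"z":0.003,"yaw":0,"fingers":1},
    {"x":0,"y":0,"z":0.004,"yaw":0,"fingers":1},
    {"x":0,"y":0,"z":0.004,"yaw":0,"fingers":1}
  ]
}}

```text
time: 13.45
eef_pos: [0.5205, -0.0466, 0.1192]
tcp_rot: [1.0, 0.009, 0.003, 0.001]
contact_force: [-8.4, -0.2, 20.2]
opening: 0.273
finger_force: 122.7
```

Request:
{"name": "move_arm", "arguments": {
  "plan": [
    {"x":0,"y":0,"z":-0.02,"yaw":0,"fingers":1},
    {"x":0,"y":0,"z":-0.05,"yaw":0,"fingers":1},
    {"x":0,"y":0,"z":-0.08,"yaw":0,"fingers":1},
    {"x":-0.005,"y":-0.03,"z":-0.085,"yaw":0,"fingers":1},
    {"x":-0.005,"y":-0.07,"z":-0.085,"yaw":0,"fingers":1}
  ]
}}

```text
time: 13.95
eef_pos: [0.5106, 0.024, 0.1983]
tcp_rot: [1.0, 0.007, -0.001, 0.0]
contact_force: [0.1, 0.4, -5.6]
opening: 0.276
finger_force: 119.4
```

Request:
{"name": "move_arm", "arguments": {
  "plan": [
    {"x":-0.003,"y":-0.045,"z":0,"yaw":0,"fingers":1},
    {"x":-0.006,"y":-0.09,"z":0,"yaw":0,"fingers":1},
    {"x":-0.009,"y":-0.135,"z":0,"yaw":0,"fingers":1},
    {"x":-0.012,"y":-0.18,"z":0,"yaw":0,"fingers":1},
    {"x":-0.015,"y":-0.225,"z":0,"yaw":0,"fingers":1}
  ]
}}

```text
time: 14.45
eef_pos: [0.4898, 0.2504, 0.1957]
tcp_rot: [1.0, 0.009, -0.003, 0.001]
contact_force: [0.7, -0.5, -4.9]
opening: 0.275
finger_force: 119.4
```

```bash
python3 - <<'E'
from go import sh
from meas import *
sh((.4945,.3143,.1))
t=ctrl.read_camera('top')[:,:,::-1];s=ctrl.read_camera('scene')[:,:,::-1]
cv2.imwrite('pics/t5.png',t);cv2.imwrite('pics/s5.png',s)
cv2.imwrite('pics/m5.png',np.hstack([cv2.resize(np.ascontiguousarray(s[130:330,220:420]),(400,400)),cv2.resize(np.ascontiguousarray(t[160:260,220:320]),(400,400))]))
t=np.ascontiguousarray(t)
for q in cc(t,(318,176,436,214),lambda h,s,v:(s<135)&(v>128)&(h>17)):print(q[0],q[1])
E
```

```text
t 14.45 p [0.4898 0.2504 0.1957] phi 0.018 tilt [-0.0066 -0.0016] F [ 0.7 -0.5 -4.9] Tq [-0.04  0.29 -0.04] op 0.275 ff 119.4
(0.4945, 0.3143, 0.1) -> [ 0.0064 -0.064   0.0956]
[334.72121212 187.96969697] 165
[363.11724138 191.06896552] 145
[395.39240506 191.59493671] 158
[425.3961039  193.44805195] 154
```

View pics/m5.png

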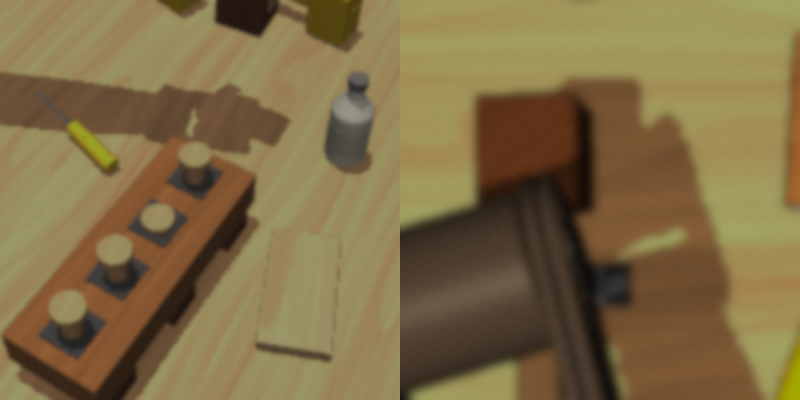

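The picture shows the third dog from the front, crop (157,217), down on its plate. The other three still stand and the bystanders are untouched. Next: checking the height and setting the mallet down.

Request:
{"name": "move_arm", "arguments": {
  "plan": [
    {"x":0.005,"y":-0.04,"z":0,"yaw":0,"fingers":1},
    {"x":0.005,"y":-0.06,"z":0.03,"yaw":0,"fingers":1},
    {"x":0.005,"y":-0.06,"z":0.07,"yaw":0,"fingers":1},
    {"x":0.005,"y":-0.06,"z":0.11,"yaw":0,"fingers":1},
    {"x":0.005,"y":-0.06,"z":0.13,"yaw":0,"fingers":1}
  ]
}}

```text
time: 15.05
eef_pos: [0.491, 0.307, 0.0613]
tcp_rot: [1.0, 0.009, -0.007, 0.003]
contact_force: [-0.8, -0.2, -4.9]
opening: 0.267
finger_force: 119.8
```

```bash
python3 - <<'E'
from go import sh
from meas import *
sh((.4945,.3143,.02))
s=cv2.imread('pics/s5.png')
for q in cc(s,(286,227,312,252),lambda h,s,v:(v>130)&(s<125)&(h>17)):print(q[0],q[1],tri((363.12,191.07),q[0]))
E
```

```text
t 15.05 p [0.491  0.307  0.0613] phi 0.018 tilt [-0.0134 -0.0051] F [-0.8 -0.2 -4.9] Tq [-0.02  0.36  0.03] op 0.267 ff 119.8
(0.4945, 0.3143, 0.02) -> [ 0.0042 -0.0074  0.0412]
[298.52409639 237.95783133] 166 (array([ 0.59807843, -0.0440188 ,  0.10145444]), np.float64(0.000529561916325843))
```

Request:
{"name": "move_arm", "arguments": {
  "plan": [
    {"x":0,"y":-0.004,"z":0.01,"yaw":0,"fingers":1},
    {"x":0,"y":-0.004,"z":0.02,"yaw":0,"fingers":1},
    {"x":0,"y":-0.004,"z":0.025,"yaw":0,"fingers":1},
    {"x":0,"y":-0.004,"z":0.025,"yaw":0,"fingers":1}
  ]
}}

```text
time: 15.45
eef_pos: [0.4965, 0.3131, 0.0433]
tcp_rot: [1.0, 0.009, -0.0, 0.0]
contact_force: [-0.9, -0.1, -5.8]
opening: 0.273
finger_force: 119.9
```

```bash
python3 - <<'E'
from go import sh
sh((.4945,.3143,.017))
E
```

```text
t 15.45 p [0.4965 0.3131 0.0433] phi 0.0177 tilt [-0.0002 -0.    ] F [-0.9 -0.1 -5.8] Tq [ 0.03  0.35 -0.03] op 0.273 ff 119.9
(0.4945, 0.3143, 0.017) -> [-0.002  -0.0013  0.0263]
```

Request:
{"name": "move_arm", "arguments": {
  "plan": [
    {"x":0,"y":0,"z":0.008,"yaw":0,"fingers":1},
    {"x":0,"y":0,"z":0.016,"yaw":0,"fingers":1},
    {"x":0,"y":0,"z":0.022,"yaw":0,"fingers":1},
    {"x":0,"y":0,"z":0.025,"yaw":0,"fingers":1},
    {"x":0,"y":0,"z":0.026,"yaw":0,"fingers":1}
  ]
}}

```text
time: 15.95
eef_pos: [0.4961, 0.3131, 0.0172]
tcp_rot: [1.0, 0.009, -0.0, 0.0]
contact_force: [-2.0, -1.6, -1.5]
opening: 0.274
finger_force: 120.5
```

Request:
{"name": "move_arm", "arguments": {
  "plan": [
    {"x":0,"y":0,"z":0,"yaw":0,"fingers":1},
    {"x":0,"y":0,"z":0,"yaw":0,"fingers":1}
  ]
}}

```text
time: 16.15
eef_pos: [0.4968, 0.3132, 0.0175]
tcp_rot: [1.0, 0.009, 0.0, -0.0]
contact_force: [-0.6, -0.1, -3.7]
opening: 0.276
finger_force: 120.2
```

Request:
{"name": "move_arm", "arguments": {
  "plan": [
    {"x":0,"y":0,"z":0.001,"yaw":0,"fingers":1},
    {"x":0,"y":0,"z":0.001,"yaw":0,"fingers":0.6},
    {"x":0,"y":0,"z":0.001,"yaw":0,"fingers":0.3},
    {"x":0,"y":0,"z":0.001,"yaw":0,"fingers":0},
    {"x":0,"y":0,"z":0.001,"yaw":0,"fingers":0}
  ]
}}

```text
time: 16.65
eef_pos: [0.4971, 0.3134, 0.0167]
tcp_rot: [1.0, 0.009, 0.001, -0.0]
contact_force: [-0.2, -0.8, -0.4]
opening: 0.889
finger_force: 0.0
```

Request:
{"name": "move_arm", "arguments": {
  "plan": [
    {"x":0,"y":0,"z":0,"yaw":0,"fingers":0},
    {"x":0,"y":0,"z":0,"yaw":0,"fingers":0},
    {"x":0,"y":0,"z":-0.02,"yaw":0,"fingers":0},
    {"x":0,"y":0,"z":-0.06,"yaw":0,"fingers":0},
    {"x":0,"y":0,"z":-0.11,"yaw":0,"fingers":0}
  ]
}}

```text
time: 17.15
eef_pos: [0.4945, 0.3123, 0.1246]
tcp_rot: [1.0, 0.009, -0.003, 0.001]
contact_force: [0.8, 1.4, -0.3]
opening: 0.996
finger_force: 0.0
```

Request:
{"name": "move_arm", "arguments": {
  "plan": [
    {"x":0,"y":0,"z":-0.04,"yaw":0,"fingers":0},
    {"x":-0.02,"y":0,"z":-0.06,"yaw":0,"fingers":0},
    {"x":-0.02,"y":0,"z":-0.06,"yaw":0,"fingers":0}
  ]
}}

```text
time: 17.45
eef_pos: [0.4775, 0.3139, 0.1909]
tcp_rot: [1.0, 0.009, 0.004, -0.002]
contact_force: [-0.4, -0.6, 0.4]
opening: 1.001
finger_force: 0.0
```

```bash
python3 - <<'E'
from go import sh
from h import *
sh()
s=ctrl.read_camera('scene')[:,:,::-1];w=ctrl.read_camera('wrist')[:,:,::-1]
cv2.imwrite('pics/m6.png',np.hstack([cv2.resize(np.ascontiguousarray(s[110:330,220:420]),(400,440)),cv2.resize(np.ascontiguousarray(w),(400,440))]))
E
```

```text
t 17.45 p [0.4775 0.3139 0.1909] phi 0.0187 tilt [0.0073 0.0034] F [-0.4 -0.6  0.4] Tq [ 0.   -0.05  0.  ] op 1.001 ff 0.0
```

View pics/m6.png

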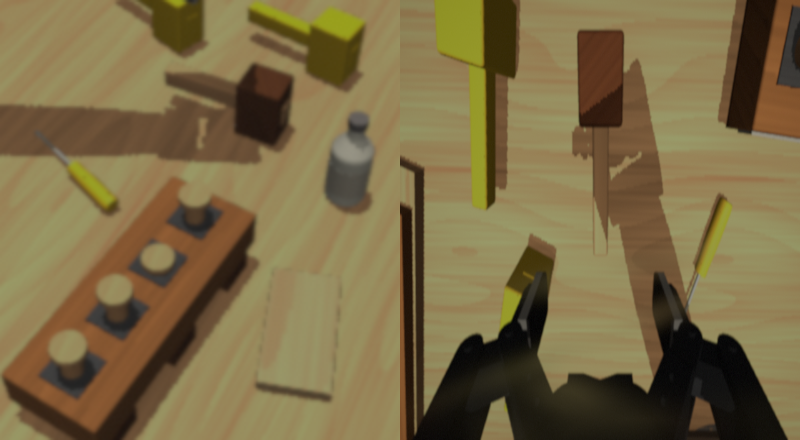

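The picture shows the mallet standing upright and released at its old place (crop 263,103). One dog is home at (158,257) and everything else is undisturbed.

```bash
python3 -c "
from plant import ctrl
print(ctrl.sign_off())"
```

```text
the job is handed in; nothing more can be done
None
```

I handed the job in at about 17.5 s: the free dog, second from the block's +y end (the mallet's side), went home, and the mallet is back standing upright where it was. The other three dogs and the bystanders look unmoved in the images; my first grasp missed the handle without harm, and no verdict came back.

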